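Put the red stirring stick away in the crock, leaning clear of the handle

ROBOT

A 6-joint arm with a two-finger parallel gripper is mounted at the origin on the work surface. World frame = base frame: x ahead of the robot, y to its left, z up, the work surface at z = 0. Lengths are in m, angles in rad, forces in N, time in s.
With the tool pointing down it reaches from about 0.35 to 0.775 m from the base axis. Payload 7.3 kg.
Tool frame: the origin (TCP) lies on the centre line of the jaws, within the pads' length; the fingertips stand 17 mm ahead of it and the grasp point (between the pads) lies 2 mm behind it (robot.tcp_to_tips is the distance from the TCP to the fingertips, in m); z points along the fingers, y is the line along which they close (so a half turn about z gives the same grasp; the last joint's range is limited). The gripper opens to 92 mm and grips with 3 to 60 N. Pads are 19 mm wide; open, the fingers measure 130 mm over their backs; the gripper's body (75 mm by 190 mm) begins 47 mm behind the grasp point.
Start: joints at [0.966, 0.342, 1.524, -0, 1.275, -0.146], TCP at [0.232, 0.471, 0.244] pointing down, gripper open.
Joint ranges: [-2.53, 2.53], [-0.77, 2.02], [0.04, 2.7], [-1, 4.14], [0.28, 2.66], [-3.11, 3.11]. Speed limits (rad/s): [2.57, 2.57, 3.14, 3.14, 3.14, 3.14].

INTERFACE

Orientations are given as [roll, pitch, yaw] about the fixed x, y, z axes, in that order (R = Rz(yaw) Ry(pitch) Rx(roll)).
In Python, from cell import robot gives the robot as it stands. The module is installed in compiled form; this text tells all that it offers.
- The arm moves only by the tool carry_out, never from a script. Its argument "commands" is a list of rows, each a list of 3 entries, a list of its own where there are three numbers: the shift along the tool's x, y, z in m, then the turn about the tool's z in rad, then the opening, from 0 (shut) to 1 (fully open). In form: [[[dx, dy, dz], yaw, claw], ...]. A call has 1 to 20 rows; each row shifts and turns the commanded pose from where the row before left it, along the tool's axes as they then stand; what a row does not reach is not made up. A row lasts 1/8 s, in which the tool goes at most 62.5 mm and 10.7 degrees, less where a joint would pass 70% of its speed; a pose out of reach is approached as far as the arm can. A call is refused whole if a number of a shift passes 0.0625 or a number of a turn 0.188, either way. A call with a gripper value outside its range is refused whole. The fingers move at their own pace and stop on an object; "newtons" is the grip in N (left out, the last holds). Time passes only in rows, so rows that do not move let the fingers close. It gives the time, the measured TCP pose, the force, the opening and the grip force at its end, in the units of the state.
- robot.observe(): the state, without advancing time (a new reading comes with each control period).
- robot.read_camera(name): name is "scene" or "top" or "wrist"; returns a dict with "pixels" (400x640x3 uint8, red, green, blue), "fx", "fy", "cx", "cy" (pixels), "view" (4x4, takes a point from world to camera coordinates); the wrist camera has in their place "T_tool_cam" (4x4, takes a point from camera to tool coordinates, whose origin is the TCP and whose axes are the flange's). Camera axes: x right, y up, looking along -z (the intrinsics and any distortion apply to the point x, -y, -z); pixel columns grow to the right and rows downward; lengths in m; the calibration is good to about 2 mm. The wrist camera is an equidistant fisheye: a pixel r from the principal point sees the ray r / f radians off the axis. A picture is of the moment at which its call begins: read the wrist's pose just before it. There is no depth.
- robot.hand_in(): hands the job in; it is judged then, once.
Trained networks look in a picture, given as the dict that the camera call returned (one of the last four; its "shot" number tells which), for a name from the list of things; names that differ only in an ending like _2 or _b are one class to them, and where a whole thing is asked for, a point or a joint stands for the part that bears it (a point fixed in the world has none). Each returns a list of dicts, best first, with "p" (0 to 1); they miss things now and then, are a little off and sometimes report something else, mostly with a low value. They report only what shows in the picture. A call takes as long as a camera call. They do not tell look-alikes from the thing itself.
- robot.find_in(picture, name): "at" ([column, row] in pixels, amid what is visible of it).
- robot.tip_of(picture, name): "at" ([column, row] in pixels: a listed point, or the origin of a listed thing).
The state is a dict: "time": time; "qpos": joint angles; "qvel": joint speeds; "joint_efforts": joint torques, N m; "tool_pos": TCP position; "tool_rot": TCP orientation; "contact_force": force on the tool from outside, world axes, zero at the start; "torque": the same for the moment, N m; "opening": finger opening in m; "grip_force": force on a finger pad.
Only numpy, scipy, OpenCV 4.12 (cv2) and the standard library are available. Lean on these libraries where they do the work, as an engineer would, in place of code of your own. Each camera call takes 0.05 s, during which the arm holds its last target. There are 200 camera calls.

TASK

Take the red-capped bamboo stirring stick out of the wooden drying block and lower it, red end up, to the bottom of the deep blue crock before letting go, so that it leans against the side of the rim straight opposite the crock's handle and the handle stays free. Leave the green-capped stick standing in the block and the crock standing upright.

Things in the scene. Friction and masses are not known exactly. Their poses are not given: they have to be found in the camera images.
- stick_red: Round bamboo stirring stick, 210 mm long: pale shaft 12 mm in diameter, its top 50 mm a red cap 16 mm in diameter; about 30 g. Origin: centre of its foot (lower end); z runs along the stick to the red end. It stands loosely (up to about 3 degrees askew) 45 mm deep in an end hole of a fixed brown wooden drying block (200 x 60 mm, 55 mm high, three 14 mm holes in a row 70 mm apart, the middle one empty), foot 10 mm above the counter; pull it straight up by the red cap.
- red_top (a point): Centre of the upper end face of the red-capped stick, 210 mm along its z from its foot.
- crock: Deep round blue ceramic crock, loose on the counter, about 650 g: 115 mm high, 88 mm outside diameter, straight 5 mm wall, so 78 mm clear inside, floor 6 mm thick. One loop handle stands out of its side along the crock's own +x, reaching 81 mm from the axis and 97 mm high. Origin: centre of its underside, z up; the side of the rim to lean on is at the crock's own -x.
- stick_green: The same stick with a green cap, standing in the other end hole of the block, 140 mm from the red one. Origin: centre of its foot, z along the stick to the green end. It stays there.
Not all that is in view belongs to the job. Several things have the shape of the crock; the one meant has the colours described above.

How it is judged:
By the outcome, as a careful person would: the job done as asked, in the order asked, and still so for the second after the job is handed in, with the robot touching nothing.
It also fails if it takes over 45 s, if anything falls off the work surface, if the arm or the gripper's body presses on something with over 40 N, if the wrist force passes 120 N, or if a joint passes its speed limit or range.

## Working session

There is one attempt and no reset: what is moved stays moved. The work goes in short steps, Python scripts to look and compute and a tool call to move; the robot and the scene stay as the last step left them, time stands still between calls to the robot, and variables do not carry over. Pictures are saved under pics/ and viewed, at most 10 in all, crops included, and the job is handed in when it is done.

Besides the shell and the picture viewer there is one more tool, called in YAML: its name, and indented under it one key for each argument. carry_out: Moves the arm, as the interface text tells. Its arguments: {"type":"object","properties":{"commands":{"type":"array"},"newtons":{"type":"number"}},"required":["commands"]}

```bash
mkdir -p pics; cat > h.py <<'E'
import numpy as np, cv2
from cell import robot
def save(p,n): cv2.imwrite('pics/'+n,p['pixels'][:,:,::-1])
def ray(p,uv):
    d=np.array([(uv[0]-p['cx'])/p['fx'],-(uv[1]-p['cy'])/p['fy'],-1.])
    V=np.array(p['view']);R=V[:3,:3]
    return -R.T@V[:3,3],R.T@d
def atz(p,uv,z):
    o,d=ray(p,uv);return o+d*(z-o[2])/d[2]
def proj(p,X):
    c=np.array(p['view'])@np.append(X,1);return [p['cx']+p['fx']*c[0]/-c[2],p['cy']-p['fy']*c[1]/-c[2]]
def tri(a,ua,b,ub):
    A=np.zeros((3,3));r=np.zeros(3)
    for p,u in((a,ua),(b,ub)):
        o,d=ray(p,u);d/=np.linalg.norm(d);M=np.eye(3)-np.outer(d,d);A+=M;r+=M@o
    return np.linalg.solve(A,r)
E
python3 - <<'E'
from h import *
s=robot.observe();print(s)
for n in('scene','top'):
    p=robot.read_camera(n);save(p,n+'1.png')
    print(n,[k for k in p],p['view'],p['fx'],p['cx'],p['cy'])
    for t in('stick_red','crock','stick_green'):
        print(t,'find',robot.find_in(p,t)[:3],'tip',robot.tip_of(p,t)[:3])
    print(robot.tip_of(p,'red_top')[:3])
E
```

```text
{'time': 0.0, 'qpos': array([ 9.66022320e-01,  3.42708171e-01,  1.52501563e+00, -6.59930971e-06,
        1.27539354e+00, -1.45978601e-01]), 'qvel': array([-0.00048412, -0.00019828, -0.00174611,  0.00094521,  0.00100977,
        0.00013068]), 'joint_efforts': array([-5.64980655e-04, -4.31251931e+01, -2.44218367e+01,  7.17659807e-02,
        5.59488160e-02, -8.07101901e-05]), 'tool_pos': array([0.23225923, 0.47040601, 0.24305298]), 'tool_rot': array([-3.14008326e+00, -2.15538587e-04,  2.68279901e+00]), 'contact_force': array([-0.36054841,  0.40048419, -0.16753527]), 'torque': array([ 0.06020953,  0.01590508, -0.06733779]), 'grip_force': 0.0, 'opening': 0.09173124208622752}
scene ['pixels', 'fx', 'fy', 'cx', 'cy', 'view', 'shot'] [[-0.81161295  0.58410177 -0.01046626  0.38035784]
 [-0.40638201 -0.55161834  0.72840296  0.06098381]
 [ 0.41968808  0.59543458  0.68506903 -1.18392671]
 [ 0.          0.          0.          1.        ]] 444.15991048023466 319.9072388968113 194.16310249320173
stick_red find [{'at': [415.7, 300.1], 'p': 0.96}] tip [{'at': [405.2, 347.6], 'p': 0.67}]
crock find 
[... 405 characters left out ...]
01184212 -0.99989202 -0.00870178 -0.03770862]
 [ 0.99659837 -0.012512    0.08145633 -0.46454631]
 [-0.08155641 -0.00770757  0.99663892 -1.07497552]
 [ 0.          0.          0.          1.        ]] 463.63439788251645 316.88596215592645 202.9141400914151
stick_red find [{'at': [161.4, 192.5], 'p': 0.53}] tip [{'at': [183.7, 199.8], 'p': 0.54}]
crock find [{'at': [454.4, 236.3], 'p': 0.89}, {'at': [376.6, 276.9], 'p': 0.69}, {'at': [451.8, 163.5], 'p': 0.57}] tip [{'at': [379.5, 200.4], 'p': 0.84}, {'at': [373.8, 273.5], 'p': 0.8}, {'at': [446.2, 234.6], 'p': 0.75}]
stick_green find [{'at': [179.3, 126.8], 'p': 0.47}] tip [{'at': [198.0, 140.0], 'p': 0.64}]
[{'at': [149.3, 190.4], 'p': 0.6}]
```

View pics/scene1.png

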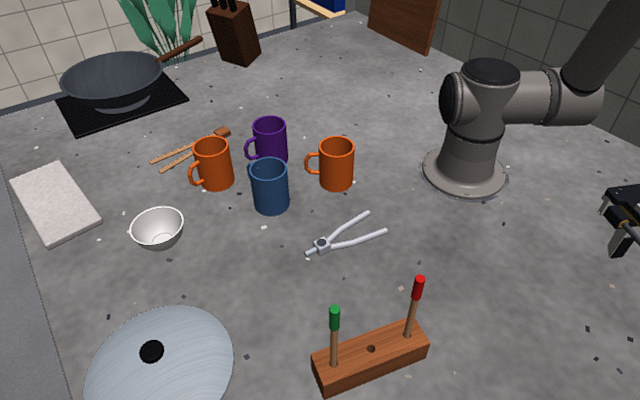

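View pics/top1.png

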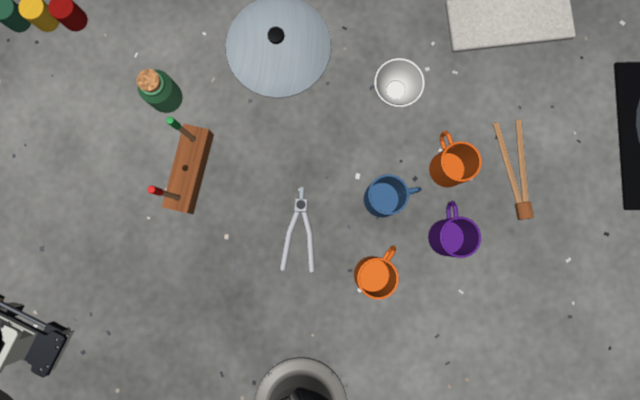

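The scene view shows the block with red cap at (419,287) and the green one at (335,318). The blue crock is at (269,187), with its handle hidden behind it. The top view shows the blue crock at about (388,195) with its handle pointing right to (417,190), between the orange and purple decoys. The red tip is at (152,190).

```bash
python3 - <<'E'
from h import *
a=robot.read_camera('scene');b=robot.read_camera('top')
def red(p):
    h=cv2.cvtColor(p['pixels'],cv2.COLOR_RGB2HSV)
    m=(((h[...,0]<6)|(h[...,0]>174))&(h[...,1]>180)&(h[...,2]>80)).astype(np.uint8)
    n,l,s,c=cv2.connectedComponentsWithStats(m)
    for i in range(1,n):
        if s[i,4]>15: print(s[i],c[i])
for p in(a,b): red(p); print('-')
print('top',tri(a,[420,276.5],b,[150,189.5]), 'foot hole entry top:',atz(a,[406,337],.055),atz(b,[178,196.5],.055))
for p in (a,b):
    h=cv2.cvtColor(p['pixels'],cv2.COLOR_RGB2HSV)
    m=((h[...,0]>100)&(h[...,0]<118)&(h[...,1]>110)).astype(np.uint8)
    n,l,s,c=cv2.connectedComponentsWithStats(m)
    for i in range(1,n):
        if s[i,4]>60: print(s[i],c[i])
A=cv2.resize(a['pixels'][140:230,230:320],(400,400),interpolation=cv2.INTER_CUBIC)
B=cv2.resize(b['pixels'][160:230,350:420],(400,400),interpolation=cv2.INTER_CUBIC)
C=cv2.resize(b['pixels'][160:230,140:210],(400,400),interpolation=cv2.INTER_CUBIC)
cv2.imwrite('pics/crop1.png',np.hstack([A,B])[:,:,::-1])
E
```

```text
[413 275  12  26 190] [418.51052632 286.68421053]
-
[ 49   0  25  19 402] [60.86318408  8.24378109]
[150 187  13   8  44] [156.31818182 190.93181818]
-
top [0.47807696 0.27597943 0.22234707] foot hole entry top: [0.48369982 0.27965978 0.055     ] [0.47981205 0.27411402 0.055     ]
[311   0  34  12 265] [331.56603774   4.20754717]
[ 247  156   42   60 1971] [269.20953831 184.86453577]
[ 365  175   56   42 1436] [387.02506964 195.39763231]
```

View pics/crop1.png

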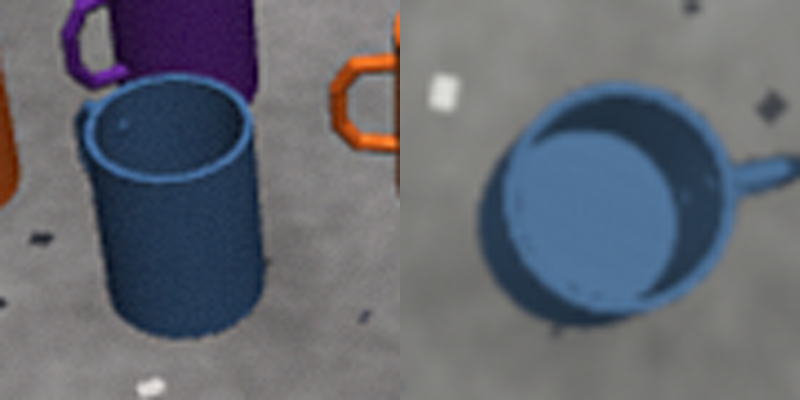

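The crop shows the blue rim centred at (267.8,168.6) in scene and (388.5,194.5) in top. The handle points right and slightly up, to about (420,189) in top.

```bash
python3 - <<'E'
from h import *
a=robot.read_camera('scene');b=robot.read_camera('top')
c=tri(a,[267.8,168.6],b,[388.5,194.5]);print('rim c',c,atz(a,[267.8,168.6],.115),atz(b,[388.5,194.5],.115))
for z in(.05,.075,.095):
    h=atz(b,[350+380/5.714,160+170/5.714],z);d=h-c;print(z,h,np.degrees(np.arctan2(d[1],d[0])))
    h=atz(b,[420.5,188.5],z);d=h-c;print(z,h,np.hypot(*d[:2]),np.degrees(np.arctan2(d[1],d[0])))
# fit of red cap
for z,u,v in((.22,150,189.5),):print(atz(b,[u,v],.22),atz(a,[420,276.5],.22))
print(atz(a,[418.5,286.7],.195),atz(b,[156.3,190.9],.195))
E
```

```text
rim c [ 0.4727592  -0.19897441  0.1106067 ] [ 0.47507346 -0.19414594  0.115     ] [ 0.47240397 -0.19837963  0.115     ]
0.05 [ 0.48890541 -0.27234333  0.05      ] -77.58882452072635
0.05 [ 0.49167326 -0.28157434  0.05      ] 0.08473777302015889 -77.10253596227795
0.075 [ 0.48621252 -0.26713636  0.075     ] -78.834872344713
0.075 [ 0.48891503 -0.27614943  0.075     ] 0.07884792102083561 -78.17643593419676
0.095 [ 0.48405822 -0.26297079  0.095     ] -79.98721217575469
0.095 [ 0.48670844 -0.2718095   0.095     ] 0.07415883094397922 -79.15810206857934
[0.47767066 0.27755905 0.22      ] [0.47737157 0.27436773 0.22      ]
[0.47696727 0.27574793 0.195     ] [0.47760173 0.27421001 0.195     ]
```

carry_out:
  commands:
    - [[0,0,-0.012],0.184,0.7]
    - [[0,0,-0.012],0.184,0.7]
    - [[0,0,-0.012],0.184,0.7]
    - [[0,0,-0.012],0.184,0.7]
    - [[0,0,-0.012],0.184,0.7]
    - [[-0.03,0.0255,0],0,0.7]
    - [[-0.03,0.0255,0],0,0.7]
    - [[-0.03,0.0255,0],0,0.7]
    - [[-0.03,0.0255,0],0,0.7]
    - [[-0.03,0.0255,0],0,0.7]
    - [[-0.03,0.0255,0],0,0.7]
    - [[-0.03,0.0255,0],0,0.7]
    - [[-0.028,0.0255,0],0,0.7]
    - [[0,0,0],0,0.7]
    - [[0,0,0],0,0.7]
  newtons: 15

```text
time: 2.88
tool_pos: [0.4777, 0.2763, 0.3036]
tool_rot: [-3.141, -0.0, 1.763]
contact_force: [0.5, 0.2, -0.2]
opening: 0.0643
grip_force: 0.0
```

```bash
cat >> h.py <<'E'
from scipy.spatial.transform import Rotation as Ro
def wray(s,p,uv):
    d=np.array([uv[0]-p['cx'],uv[1]-p['cy']]);r=np.hypot(*d);t=r/p['fx'];d=d/max(r,1e-9)
    v=np.array([np.sin(t)*d[0],-np.sin(t)*d[1],-np.cos(t)])
    T=np.array(p['T_tool_cam']);R=Ro.from_euler('xyz',s['tool_rot']).as_matrix()
    return R@T[:3,3]+s['tool_pos'],R@T[:3,:3]@v
def wproj(s,p,X):
    R=Ro.from_euler('xyz',s['tool_rot']).as_matrix();T=np.array(p['T_tool_cam'])
    c=T[:3,:3].T@(R.T@(np.array(X)-s['tool_pos'])-T[:3,3]);t=np.arctan2(np.hypot(c[0],c[1]),-c[2]);k=p['fx']*t/np.hypot(c[0],c[1])
    return [p['cx']+k*c[0],p['cy']-k*c[1]]
def watz(s,p,uv,z):
    o,d=wray(s,p,uv);return o+d*(z-o[2])/d[2]
E
python3 - <<'E'
from h import *
s=robot.observe();p=robot.read_camera('wrist');save(p,'w1.png')
print(s['tool_rot'],p['T_tool_cam'],p['fx'],p['cx'])
for t in('red_top','stick_red'):
  for r in robot.tip_of(p,t)[:2]: print(t,r,watz(s,p,r['at'],.22 if t=='red_top' else .01))
print(wproj(s,p,[.4775,.2755,.22]),wproj(s,p,[s['tool_pos'][0],s['tool_pos'][1],.22]))
E
```

```text
[-3.14099972e+00 -3.63694292e-04  1.76260251e+00] [[-4.55928445e-04  9.63151565e-01  2.68958835e-01  7.04858737e-02]
 [ 9.99999861e-01  5.10041126e-04 -1.31315736e-04 -1.92361288e-04]
 [-2.63657023e-04  2.68958737e-01 -9.63151664e-01 -1.40926854e-01]
 [ 0.00000000e+00  0.00000000e+00  0.00000000e+00  1.00000000e+00]] 309.70691628693146 321.1689895129742
red_top {'at': [321.2, 209.0], 'p': 0.59} [0.47783994 0.27458257 0.22      ]
stick_red {'at': [319.1, 166.6], 'p': 0.9} [0.47565618 0.26989419 0.01      ]
[np.float64(320.99060847795215), np.float64(207.7915325771744)] [np.float64(321.4518193698568), np.float64(206.9080872014184)]
```

View pics/w1.png

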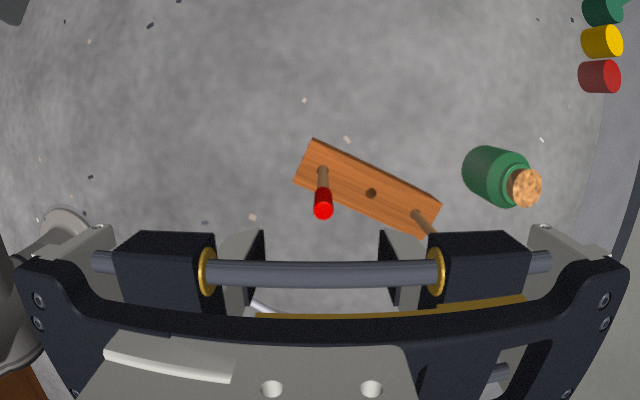

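The wrist view shows the red top at (323,210), within 2 mm of the jaw centre. I'll descend, grip and pull up.

carry_out:
  commands:
    - [[0,0,0.02],0,0.7]
    - [[0,0,0.02],0,0.7]
    - [[0,0,0.02],0,0.7]
    - [[0,0,0.02],0,0.7]
    - [[0,0,0.02],0,0.7]
    - [[0,0,0.01],0,0.7]
    - [[0,0,0],0,0.7]
    - [[0,0,0],0,0]
    - [[0,0,0],0,0]
    - [[0,0,0],0,0]
    - [[0,0,0],0,0]
    - [[0,0,0],0,0]
  newtons: 15

```text
time: 4.53
tool_pos: [0.4782, 0.276, 0.1938]
tool_rot: [3.141, -0.0, 1.763]
contact_force: [1.3, 0.1, -0.5]
opening: 0.0195
grip_force: 0.0
```

carry_out:
  commands:
    - [[0,0,0],0,0]
    - [[0,0,0],0,0]
    - [[0,0,0],0,0]

```text
time: 4.9
tool_pos: [0.4782, 0.276, 0.1938]
tool_rot: [3.141, -0.0, 1.763]
contact_force: [0.1, 0.5, 0.5]
opening: 0.0159
grip_force: 15.0
```

carry_out:
  commands:
    - [[0,0,-0.01],0,0]
    - [[0,0,-0.01],0,0]
    - [[0,0,-0.015],0,0]
    - [[0,0,-0.02],0,0]
    - [[0,0,-0.02],0,0]
    - [[0,0,-0.02],0,0]
    - [[0,0,-0.02],0,0]
    - [[0,0,-0.02],0,0]
    - [[0,0,-0.02],0,0]
    - [[0,0,-0.01],0,0]
    - [[0,0,0],0,0]
    - [[0,0,0],0,0]

```text
time: 6.4
tool_pos: [0.4779, 0.2759, 0.358]
tool_rot: [-3.14, 0.0, 1.763]
contact_force: [-1.3, -0.3, -0.4]
opening: 0.0159
grip_force: 15.0
```

carry_out:
  commands:
    - [[-0.012,-0.002,0],0,0]
    - [[-0.024,-0.005,0],0,0]
    - [[-0.03,-0.006,0],0,0]
    - [[-0.03,-0.006,0],0,0]
    - [[-0.03,-0.006,0],0,0]
    - [[-0.03,-0.006,0],0,0]
    - [[-0.03,-0.006,0],0,0]
    - [[-0.03,-0.006,0],0,0]
    - [[-0.03,-0.006,0],0,0]
    - [[-0.03,-0.006,0],0,0]
    - [[-0.03,-0.006,0],0,0]
    - [[-0.03,-0.006,0],0,0]
    - [[-0.03,-0.006,0],0,0]
    - [[-0.03,-0.006,0],0,0]
    - [[-0.03,-0.006,0],0,0]
    - [[-0.03,-0.006,0],0,0]
    - [[-0.02,-0.0036,0],0,0]
    - [[0,0,0],0,0]
    - [[0,0,0],0,0]

```text
time: 8.78
tool_pos: [0.476, -0.2087, 0.3586]
tool_rot: [-3.142, -0.001, 1.763]
contact_force: [0.5, -0.3, -0.6]
opening: 0.0156
grip_force: 15.0
```

```bash
python3 - <<'E'
from h import *
s=robot.observe();print(s['tool_pos'],s['tool_rot'],s['time'])
w=robot.read_camera('wrist');a=robot.read_camera('scene');b=robot.read_camera('top')
tp=s['tool_pos'];f=[tp[0],tp[1],tp[2]-.183]
for p,n in((w,'w'),(a,'a'),(b,'b')): print(n,robot.tip_of(p,'stick_red')[:2],robot.tip_of(p,'crock')[:4])
print('foot pred',wproj(s,w,f),proj(a,f),proj(b,f),'crock',wproj(s,w,[.4735,-.197,.115]))
A=cv2.resize(a['pixels'][60:220,200:360],(480,480),interpolation=cv2.INTER_CUBIC)
cv2.imwrite('pics/a2.png',A[:,:,::-1]);save(w,'w2.png')
E
```

```text
[ 0.47601145 -0.2087487   0.35860441] [-3.14156242e+00 -7.13590610e-04  1.76296765e+00] 8.775
w [{'at': [319.8, 183.4], 'p': 0.78}] [{'at': [215.3, 116.0], 'p': 0.89}, {'at': [322.5, 152.2], 'p': 0.75}, {'at': [253.3, 223.8], 'p': 0.75}, {'at': [344.4, 248.5], 'p': 0.72}]
a [{'at': [262.9, 145.5], 'p': 0.63}] [{'at': [266.9, 203.9], 'p': 0.86}, {'at': [272.9, 159.4], 'p': 0.79}, {'at': [334.1, 180.3], 'p': 0.78}, {'at': [219.7, 177.6], 'p': 0.61}]
b [{'at': [397.6, 189.4], 'p': 0.55}] [{'at': [382.8, 199.8], 'p': 0.87}, {'at': [445.6, 236.8], 'p': 0.59}]
foot pred [np.float64(321.30486486331927), np.float64(179.13913732103345)] [np.float64(261.58718625150175), np.float64(144.44891585743886)] [np.float64(397.94629324983055), np.float64(189.6746246021206)] crock [np.float64(321.09273379267796), np.float64(159.53620731063896)]
```

View pics/a2.png

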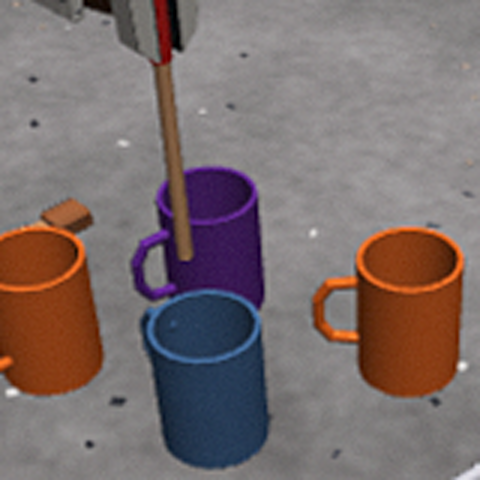

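View pics/w2.png

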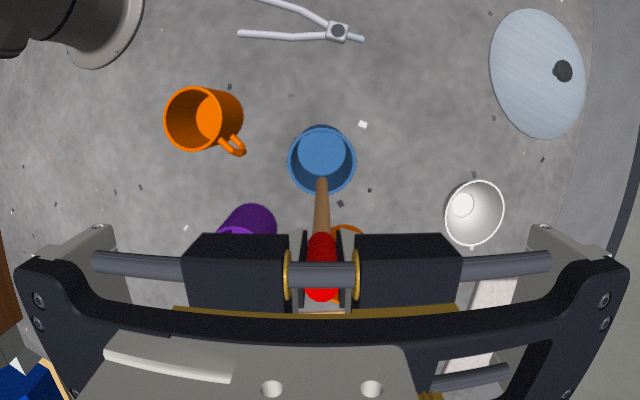

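The wrist view shows the crock rim centred at (322,160), as predicted. The stick hangs straight, with its foot at about (321,181). I'll lower it into the crock.

carry_out:
  commands:
    - [[0,0,0.01],0,0]
    - [[0,0,0.02],0,0]
    - [[0,0,0.02],0,0]
    - [[0,0,0.02],0,0]
    - [[0,0,0.02],0,0]
    - [[0,0,0.02],0,0]
    - [[0,0,0.02],0,0]
    - [[0,0,0.015],0,0]
    - [[0,0,0.01],0,0]
    - [[0,0,0.003],0,0]
    - [[0,0,0],0,0]
    - [[0,0,0],0,0]

```text
time: 10.72
tool_pos: [0.4764, -0.2094, 0.2013]
tool_rot: [3.141, 0.001, 1.763]
contact_force: [0.1, -0.2, 0.5]
opening: 0.0157
grip_force: 15.0
```

carry_out:
  commands:
    - [[0,0,0.003],0,0]
    - [[0,0,0.003],0,0]
    - [[0,0,0.002],0,0]
    - [[0,0,0],0,0]
    - [[0,0,0],0,0]
  newtons: 8

```text
time: 11.35
tool_pos: [0.4762, -0.2093, 0.1927]
tool_rot: [3.142, -0.0, 1.763]
contact_force: [0.2, -0.3, -0.6]
opening: 0.0159
grip_force: 8.0
```

carry_out:
  commands:
    - [[0,0,0.0015],0,0]
    - [[0,0,0.0015],0,0]
    - [[0,0,0.001],0,0]
    - [[0,0,0],0,0]
    - [[0,0,0],0,0]

```text
time: 11.98
tool_pos: [0.4766, -0.2096, 0.1896]
tool_rot: [3.14, 0.001, 1.763]
contact_force: [-0.2, 0.1, 6.2]
opening: 0.0156
grip_force: 8.0
```

carry_out:
  commands:
    - [[0.005,0,0],0,0]
    - [[0.005,0,0],0,0]
    - [[0.005,0,0.0002],0,0]
    - [[0.005,0,0.0003],0,0]
    - [[0.005,0,0.0005],0,0]
    - [[0.005,0,0.0006],0,0]
    - [[0.005,0,0.0008],0,0]
    - [[0.005,0,0.0009],0,0]
    - [[0,0,0],0,0]
  newtons: 6

```text
time: 13.1
tool_pos: [0.4683, -0.1696, 0.1852]
tool_rot: [-3.141, -0.001, 1.763]
contact_force: [-1.0, 0.7, 0.7]
opening: 0.016
grip_force: 6.0
```

```bash
python3 - <<'E'
from h import *
s=robot.observe();print(s['contact_force'],s['opening'])
w=robot.read_camera('wrist');a=robot.read_camera('scene')
A=cv2.resize(a['pixels'][60:220,200:360],(400,400),interpolation=cv2.INTER_CUBIC)
B=cv2.resize(w['pixels'][80:280,220:420],(400,400),interpolation=cv2.INTER_CUBIC)
cv2.imwrite('pics/a3.png',np.hstack([A,B])[:,:,::-1])
E
```

```text
[-1.03960981  0.68348665  0.66796767] 0.015970095985971756
```

View pics/a3.png

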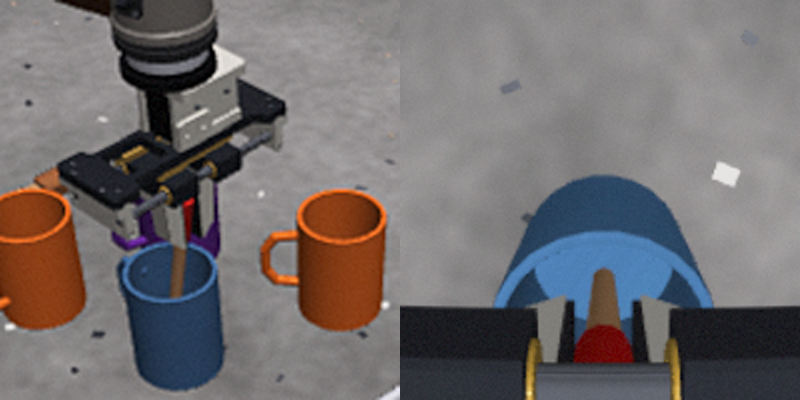

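The wrist crop shows the stick's visible lower end at about (321,214) in full-picture pixels. I'll compare that with the pivoted and the dragged hypotheses.

```bash
python3 - <<'E'
from h import *
s=robot.observe();w=robot.read_camera('wrist');a=robot.read_camera('scene')
c=np.array([.4735,-.197]);u=np.array([-.191,.982])
print(robot.tip_of(w,'stick_red')[:1],(s['tool_pos'][:2]-c)@u)
for t in(-30,-20,-12,-5,0,10,20,28):
  X=np.append(c+t*1e-3*u,.007);print(t,wproj(s,w,X))
for t in (33,39,44): print('rim',t,wproj(s,w,np.append(c+t*1e-3*u,.115)))
g=s['tool_pos']+[0,0,.002];F=np.append(c-.012*u,.007);
for F in (np.append(c-.012*u,.007),g-[0,0,.18]):
  X=F+(g-F)*(.1/.18);print('mid',proj(a,X),proj(a,F+(g-F)*.65))
E
```

```text
[{'at': [318.4, 217.7], 'p': 0.74}] 0.027633169901314387
-30 [np.float64(321.1936178004809), np.float64(230.9524432271466)]
-20 [np.float64(321.18901490147704), np.float64(222.5030315162962)]
-12 [np.float64(321.1852619013503), np.float64(215.61788483820362)]
-5 [np.float64(321.18192834023415), np.float64(209.50533047688182)]
0 [np.float64(321.1795197942344), np.float64(205.09073362501306)]
10 [np.float64(321.17463708500236), np.float64(196.1459253792246)]
20 [np.float64(321.169671881625), np.float64(187.0563739055265)]
28 [np.float64(321.16564476935497), np.float64(179.688857182291)]
rim 33 [np.float64(321.1682213142641), np.float64(205.2955291691193)]
rim 39 [np.float64(321.1637127367343), np.float64(197.19432871279284)]
rim 44 [np.float64(321.1599062162222), np.float64(190.3511747027877)]
mid [np.float64(270.93244332546317), np.float64(172.21855113811563)] [np.float64(271.3897886213656), np.float64(167.23905461999541)]
mid [np.float64(276.08589914827627), np.float64(175.57581856589593)] [np.float64(275.49847766886745), np.float64(169.87836540476127)]
```

The foot is seen at row 215–218, and −12 mm predicts 215.6. So it stayed put and the stick is pivoting in the jaws; I'll carry on to the rim.

carry_out:
  commands:
    - [[0.005,0,0.001],0,0]
    - [[0.005,0,0.0012],0,0]
    - [[0.005,0,0.0013],0,0]
    - [[0.005,0,0.0014],0,0]
    - [[0.004,0,0.0013],0,0]
    - [[0,0,0],0,0]

```text
time: 14.1
tool_pos: [0.4639, -0.1461, 0.1791]
tool_rot: [-3.142, -0.0, 1.763]
contact_force: [0.2, 0.4, 0.4]
opening: 0.0159
grip_force: 6.0
```

carry_out:
  commands:
    - [[0.002,0,0.0007],0,0]
    - [[0.002,0,0.0007],0,0]
    - [[0.0015,0,0.0005],0,0]
    - [[0,0,0],0,0]

```text
time: 14.6
tool_pos: [0.4629, -0.141, 0.1773]
tool_rot: [3.142, -0.0, 1.763]
contact_force: [-0.6, 0.4, 1.0]
opening: 0.0154
grip_force: 6.0
```

carry_out:
  commands:
    - [[0.002,0,0.0007],0,0]
    - [[0.002,0,0.0007],0,0]
    - [[0,0,0],0,0]

```text
time: 14.98
tool_pos: [0.4621, -0.137, 0.1758]
tool_rot: [-3.142, -0.0, 1.763]
contact_force: [1.0, 0.4, 0.0]
opening: 0.0163
grip_force: 6.0
```

```bash
python3 - <<'E'
from h import *
s=robot.observe();w=robot.read_camera('wrist');a=robot.read_camera('scene')
c=np.array([.4735,-.197]);u=np.array([-.191,.982])
print(robot.tip_of(w,'stick_red')[:1],(s['tool_pos'][:2]-c)@u)
for t in(-20,-12,-5,0): print(t,wproj(s,w,np.append(c+t*1e-3*u,.007)))
for t in (39,44): print('rim',t,wproj(s,w,np.append(c+t*1e-3*u,.115)))
A=cv2.resize(a['pixels'][60:220,200:360],(400,400),interpolation=cv2.INTER_CUBIC)
B=cv2.resize(w['pixels'][130:280,245:395],(400,400),interpolation=cv2.INTER_CUBIC)
cv2.imwrite('pics/a4.png',np.hstack([A,B])[:,:,::-1])
E
```

```text
[{'at': [317.9, 251.1], 'p': 0.68}] 0.06107663123044981
-20 [np.float64(321.12537936637824), np.float64(253.5876125218307)]
-12 [np.float64(321.1223745394074), np.float64(247.06542497563896)]
-5 [np.float64(321.1197135997968), np.float64(241.25194831295423)]
0 [np.float64(321.1177956828497), np.float64(237.03947647681372)]
rim 39 [np.float64(321.1032520910745), np.float64(245.83279314344983)]
rim 44 [np.float64(321.1001728497138), np.float64(239.42921095032008)]
```

View pics/a4.png

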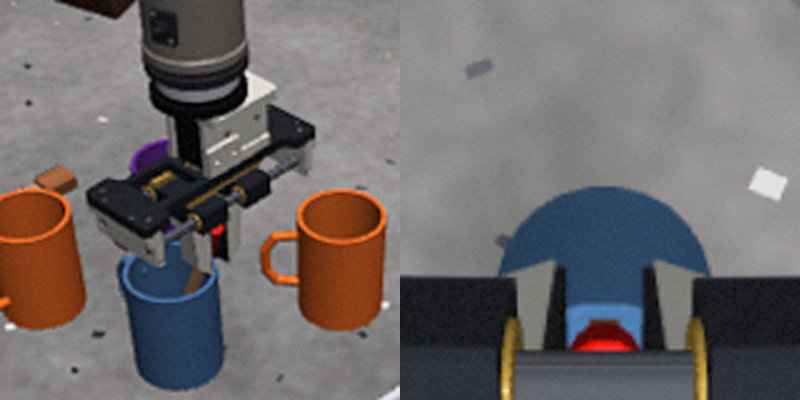

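The stick leans across the crock with its cap over the −x rim, and the crock hasn't moved. I'll release and lift clear.

carry_out:
  commands:
    - [[0,0,0],0,0.25]
    - [[0,0,0],0,0.35]
    - [[0,0,0],0,0.5]
    - [[0,0,0],0,0.6]
    - [[0,0,0],0,0.6]
    - [[0,0,-0.01],0,0.6]
    - [[0,0,-0.015],0,0.6]
    - [[0,0,-0.02],0,0.6]
    - [[0,0,-0.03],0,0.6]
    - [[0,0,-0.03],0,0.6]
    - [[0,0,-0.03],0,0.6]
    - [[0.03,0,-0.02],0,0.6]
    - [[0.04,0,0],0,0.6]
    - [[0.05,0,0],0,0.6]
    - [[0.05,0,0],0,0.6]
    - [[0.05,0,0],0,0.6]
    - [[0.04,0,0],0,0.6]
    - [[0,0,0],0,0.6]

```text
time: 17.38
tool_pos: [0.4118, 0.1201, 0.3317]
tool_rot: [3.14, -0.0, 1.767]
contact_force: [-0.2, -1.0, -0.0]
opening: 0.0551
grip_force: 0.0
```

```bash
python3 - <<'E'
from h import *
s=robot.observe();print(s['tool_pos'],s['time'])
a=robot.read_camera('scene');b=robot.read_camera('top')
c=np.array([.4735,-.197]);u=np.array([-.191,.982])
ta,tb=robot.tip_of(a,'red_top'),robot.tip_of(b,'red_top');print(ta[:2],tb[:2])
if ta and tb:
  X=tri(a,ta[0]['at'],b,tb[0]['at']);d=X[:2]-c;print(X,d@u,np.degrees(np.arctan2(d[1],d[0])))
A=cv2.resize(a['pixels'][90:260,200:370],(400,400),interpolation=cv2.INTER_CUBIC)
B=cv2.resize(b['pixels'][150:240,340:430],(400,400),interpolation=cv2.INTER_CUBIC)
cv2.imwrite('pics/a5.png',np.hstack([A,B])[:,:,::-1])
E
```

```text
[0.41178908 0.12006905 0.3317291 ] 17.375
[{'at': [284.4, 146.7], 'p': 0.73}] [{'at': [360.9, 196.7], 'p': 0.68}]
[ 0.46069743 -0.13152228  0.20930951] 0.06674441266895838 101.06321570243978
```

View pics/a5.png

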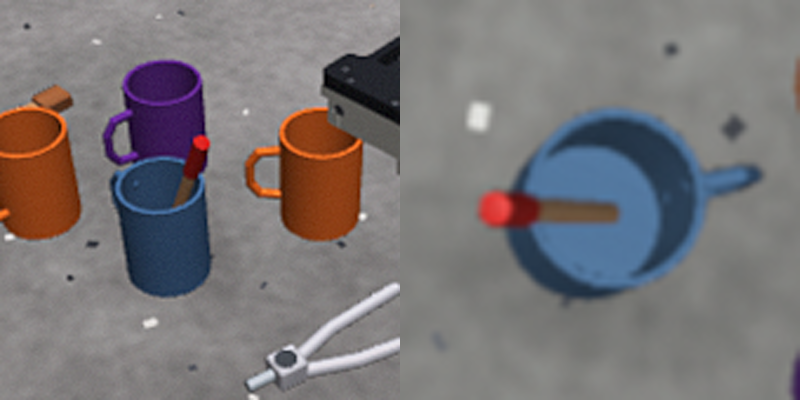

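The stick rests on the crock floor and leans on the rim at 101°, straight opposite the handle at −79°. The crock is upright and the handle is free.

```bash
python3 - <<'E'
from h import *
b=robot.read_camera('scene');print(robot.find_in(b,'stick_green')[:1]);print(robot.hand_in())
E
```

```text
[{'at': [333.2, 328.8], 'p': 0.97}]
the job is handed in; nothing more can be done
None
```

I handed the job in at about 17.5 s of the 45: the red stick stands on the blue crock's floor and leans on the rim opposite the free handle, with the crock upright and the green stick still in the block.

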